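# Put the garlic and the lemon into their keepers and snap the lids on

### The arm

A 7-joint arm with a two-finger parallel gripper is mounted at the origin on a cart in front of the work surface, level with it; the furniture and walls round the work are solid. World frame = base frame: x ahead of the robot, y to its left, z up, the work surface at z = 0. Lengths are in m, angles in rad, forces in N, time in s.
With the tool pointing down it reaches from about 0.4 to 0.9 m from the base axis. Payload 5.6 kg.
Tool frame: the origin (TCP) lies midway between the tips of the shut fingers; the grasp point (between the pads) lies 19 mm behind it; z points along the fingers, y is the line along which they close (so a half turn about z gives the same grasp; the last joint's range is limited). The gripper opens to 92 mm and grips with 3 to 60 N. Pads are 20 mm wide; open, the fingers measure 128 mm over their backs; the gripper's body (75 mm by 189 mm) begins 69 mm behind the grasp point.
Start: joints at [1.153, 0.468, -0.012, 1.603, 0.006, 1.071, -0.056], TCP at [0.238, -0.605, 0.192] pointing down, gripper open.
Joint ranges: [-2.53, 2.53], [-0.31, 2.02], [-1.57, 1.55], [0.28, 2.44], [-1.29, 4.43], [0.15, 1.84], [-2.92, 2.92]. Speed limits (rad/s): [2.57, 2.57, 3.14, 3.14, 3.14, 3.14, 3.14].

### API

Orientations are given as a 3x3 rotation matrix whose columns are the frame's x, y, z axes.
In Python, from station import env, effector, solver, viewer, workorder, search_frame, tip_of gives the robot as it stands. Calls block until the motion is done:
- env.reach(position, orientation): joint-space move of the TCP to a pose.
- env.movel(position, frame=None, rate=0.15): straight line of the TCP; frame=None keeps the orientation; rate is the mean speed in m/s.
- env.goto_joints(angles): joint-space move.
- effector.release() and effector.grasp(squeeze=None): open the fingers fully, or close them until they stop; squeeze is the grip in N (None keeps the last).
- env.pause(seconds).
- solver.inverse_kinematics(position, orientation): joint angles nearest the present ones, or None.
- env.sense(): the state.
- viewer.read_camera(name): name is "scene" or "top" or "wrist"; returns (picture, depth): 480x640x3 uint8, red, green, blue; 480x640 float32, m along the optical axis (not along the pixel's ray), 0 where there is no reading.
- viewer.camera_info(name): a dict with "intrinsics" (3x3 intrinsics, pixels), "eye" and "rotation" of the camera in the world; the wrist camera has in their place "T_tool_cam" (4x4, takes a point from camera to tool coordinates, whose origin is the TCP and whose axes are the flange's). Camera axes: x right, y up, looking along -z (the intrinsics and any distortion apply to the point x, -y, -z); pixel columns grow to the right and rows downward; lengths in m; the calibration is good to about 2 mm. The wrist camera is an equidistant fisheye: a pixel r from the principal point sees the ray r / f radians off the axis. A picture is of the moment at which its call begins: read the wrist's pose just before it. camera_info takes no time and is no camera call.
A pose or a line that the arm cannot do raises env.PlanningError and nothing moves.
- workorder.finish_job(): hands the job in; it is judged then, once.
Trained networks look in the newest picture that a camera, given by its name, has taken for a name from the list of things; names that differ only in an ending like _2 or _b are one class to them, and where a whole thing is asked for, a point or a joint stands for the part that bears it (a point fixed in the world has none). Each returns a list of dicts, best first, with "score" (0 to 1); they miss things now and then, are a little off and sometimes report something else, mostly with a low value. They report only what shows in the picture. A call takes as long as a camera call. They do not tell look-alikes from the thing itself.
- search_frame(camera, name): "at" ([x, y, z] in m, in world coordinates, good to about 4 mm: the middle of the surface that is visible of it).
- tip_of(camera, name): "at" ([x, y, z] in m, in world coordinates, good to about 4 mm: a listed point, or the origin of a listed thing).
The state is a dict: "t": time; "joint_positions": joint angles; "joint_velocities": joint speeds; "tau": joint torques, N m; "ee_pos": TCP position; "tcp_rot": TCP orientation; "wrist_force": force on the tool from outside, world axes, zero at the start; "moment": the same for the moment, N m; "gripper_width": finger opening in m; "grasp_force": force on a finger pad.
Only numpy, scipy, OpenCV 4.12 (cv2) and the standard library are available. Lean on these libraries where they do the work, as an engineer would, in place of code of your own. Each camera call takes 0.05 s, during which the arm holds its last target. There are 200 camera calls.

### The job

Pick the two garlic bulbs out of the produce on the worktop and put one in each bay of the rectangular keeper, and put the lemon in the round pot; leave the onion and the tomato where they are. Then close each keeper with the lid that fits it - the green vented one for the garlic, the yellow one for the lemon - pressing it down evenly until it has clicked home under all four clips.

Things in the scene. Friction and masses are not known exactly. Their poses are not given: they have to be found in the camera images.
- garlic_a: One of two alike pinkish-white garlic bulbs, 60 x 57 mm across, 58 mm high with a thin tip on top, about 0.04 kg, standing upright on the worktop. Origin: middle of its underside, z up to the tip. Grip it from any side about 28 mm above its underside.
- garlic_b: The other garlic bulb, the same in all.
- lemon: Yellow lemon, 71 mm long (x), 53 mm wide (y), 51 mm high, about 0.09 kg, lying on its side on the worktop. Origin: middle of its underside, x along its length. Grip it across its width, about 25 mm above its underside.
- onion: Brown onion, 78 mm across and 85 mm high; it stays where it is. Origin: middle of its underside.
- tomato: Red tomato, 75 mm across and 79 mm high, at the left of the worktop; it stays where it is. Origin: middle of its underside.
- garlic_box: Open pale rectangular keeper, fixed, with 4 green clips. Outside 128 (x) x 156 (y) x 56 mm high, walls and floor 3. A rib across the floor (4 thick, 12 high) makes two bays, 122 (x) x 73 (y), centred at y = +38.5 and -38.5 mm: spread the fingers along x. Springy clips, 28 wide, stand at mid-side just outside the wall, tips flared out, 79 mm high. Origin: centre of underside, y along long side.
- lemon_pot: Open pale round keeper, fixed, with 4 yellow clips: 128 mm across outside, 120 inside, 56 mm high, floor 3 mm. Its clips are like the box's: a lid going down pushes them outward and they snap back over its edge. Origin: centre of underside.
- garlic_lid: Green lid with vent slots, 136 (x) x 164 (y) mm, 0.1 kg, right side up; fits the rectangular box, long side to long side, either way round. Stands on 4 round-ended corner feet 24 mm long, that enter the mouth (2 mm play); flange 24 to 29 mm up, crown 40. Grip bar on it, centred: 18 mm wide (x), 62 long (y), 40 to 64 mm up. Origin: centre, at the feet's undersides. Centres itself from 4 mm off.
- lemon_lid: Yellow closed round lid, 136 mm across, 0.1 kg; fits the round pot, any way round. Feet, flange, crown, grip bar (18 mm along x) and origin as on the green lid. Unpressed, either lid rests on the clips, origin about 46 mm above its keeper's; pressed at the centre with 10 to 20 N it sinks to 32 mm, flange on rim, and the clips snap over it. Harder pressing then meets the rigid rim.
Things that resemble listed ones, but are neither listed nor needed, are in the scene too. What is shaped like the garlic_a but pink is not meant. Leave any pink look-alike of the garlic_b alone.

How it is judged:
By the outcome, as a careful person would: the job done as asked, in the order asked, and still so for the second after the job is handed in, with the robot touching nothing.
It also fails if it takes over 128 s, if anything falls off the work surface, if the arm or the gripper's body presses on something with over 40 N, if the wrist force passes 120 N, or if a joint passes its speed limit or range.

## Working session

There is one attempt and no reset: what is moved stays moved. The work goes in short steps, each a Python script; the robot and the scene stay as the last script left them, time stands still between calls to the robot, and variables do not carry over. Pictures are saved under pics/ and viewed, at most 14 in all, crops included, and the job is handed in when it is done.

```bash
ls; mkdir -p pics
python3 - <<'E'
from station import env, viewer, search_frame, tip_of
import cv2, numpy as np
for n in ("scene","top"):
    p,d=viewer.read_camera(n); cv2.imwrite(f"pics/{n}0.png",p[:,:,::-1]); np.savez(f"pics/{n}0.npz",p=p,d=d)
    i=viewer.camera_info(n); print(n,{k:np.round(v,3).tolist() if not isinstance(v,str) else v for k,v in i.items()})
    for o in "garlic_a lemon onion tomato garlic_box lemon_pot garlic_lid lemon_lid".split():
        print(o,[(np.round(r["at"],3).tolist(),round(r["score"],2)) for r in tip_of(n,o)[:4]])
print(env.sense()["t"])
E
```

```text
pics
scene {'intrinsics': [[544.03, 0.0, 321.322], [0.0, 544.03, 233.166], [0.0, 0.0, 1.0]], 'eye': [-0.432, 0.619, 0.633], 'rotation': [[-0.515, 0.425, -0.744], [-0.857, -0.241, 0.456], [0.014, 0.873, 0.488]]}
garlic_a [([0.617, -0.31, 0.001], 0.82), ([0.461, -0.092, 0.002], 0.8), ([0.33, 0.235, 0.004], 0.75), ([0.447, 0.174, -0.005], 0.68)]
lemon [([0.459, 0.056, 0.0], 0.7)]
onion [([0.577, -0.167, 0.0], 0.96)]
tomato [([0.633, 0.448, -0.001], 0.76), ([0.645, 0.243, -0.002], 0.37)]
garlic_box [([0.459, -0.328, 0.001], 0.9)]
lemon_pot [([0.644, 0.24, -0.004], 0.69)]
garlic_lid [([0.625, -0.012, -0.001], 0.97)]
lemon_lid [([0.434, 0.368, -0.001], 0.93)]
top {'intrinsics': [[570.171, 0.0, 327.22], [0.0, 570.171, 244.645], [0.0, 0.0, 1.0]], 'eye': [0.295, 0.074, 1.288], 'rotation': [[-0.011, 0.987, -0.163], [-1.0, -0.011, -0.001], [-0.003, 0.163, 0.987]]}
garlic_a [([0.334, 0.238, -0.001], 0.92), ([0.448, 0.169, 0.001], 0.89), ([0.461, -0.09, -0.003], 0.83), ([0.619, -0.307, 0.001], 0.67)]
lemon [([0.458, 0.054, -0.002], 0.84)]
onion [([0.585, -0.17, 0.001], 0.95)]
tomato [([0.636, 0.444, 0.002], 0.65)]
garlic_box [([0.462, -0.327, -0.003], 0.69), ([0.433, 0.369, 0.0], 0.68), ([0.448, 0.167, 0.001], 0.43)]
lemon_pot [([0.644, 0.241, 0.002], 0.88), ([0.458, 0.055, -0.0], 0.68)]
garlic_lid [([0.626, -0.013, 0.002], 0.9)]
lemon_lid [([0.431, 0.364, 0.0], 0.97)]
0.9
```

View pics/top0.png

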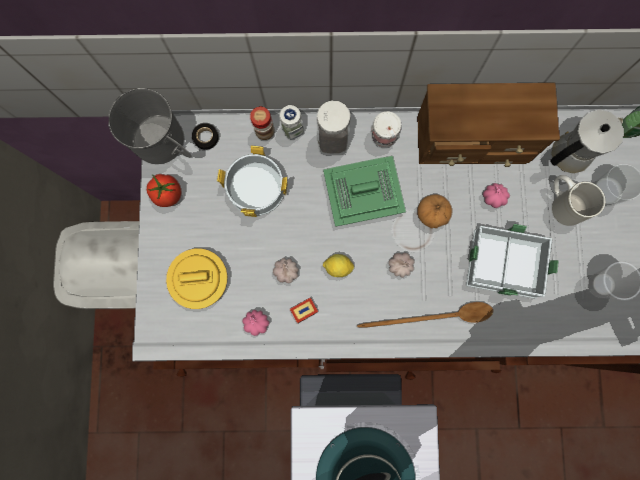

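View pics/scene0.png

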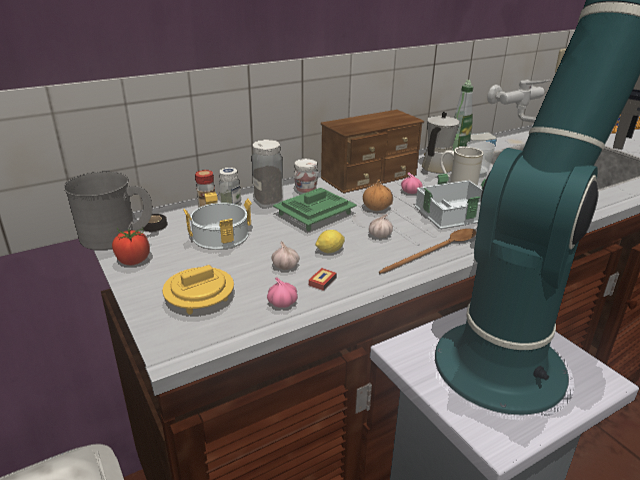

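The top view (u,v) shows white bulbs at (286,270) and (401,264), which are garlic candidates. The two pink ones at (256,322) and (496,195) are look-alikes to leave alone. It also shows the lemon at (339,265), pot at (254,184), yellow lid at (197,278), green lid at (364,190) and box at (510,261). The scene view agrees, with white bulbs at (285,257) and (380,228). I'll take the two white ones, then measure positions and yaws from depth and check the choice in a crop.

```bash
cat > h.py <<'E'
from station import env, effector, solver, viewer, workorder, search_frame, tip_of
import numpy as np, cv2
def cloud(n,p=None,d=None):
    if d is None: p,d=viewer.read_camera(n)
    i=viewer.camera_info(n); K=np.array(i["intrinsics"]); v,u=np.mgrid[:480,:640]
    X=np.stack([(u-K[0,2])/K[0,0]*d,-(v-K[1,2])/K[1,1]*d,-d],-1)
    W=X@np.array(i["rotation"]).T+np.array(i["eye"]); W[d<=0]=np.nan
    return p,W
def sel(W,c,r,lo,hi):
    m=(np.hypot(W[...,0]-c[0],W[...,1]-c[1])<r)&(W[...,2]>lo)&(W[...,2]<hi)
    return m
def rect(P):  # centre, (len,yaw of long side deg), short
    (c,(a,b),t)=cv2.minAreaRect((P[:,:2]*1000).astype(np.float32))
    if a<b: a,b,t=b,a,t+90
    return np.round(c,1).tolist(),round(a,1),round(b,1),round((t+90)%180-90,1)
E
python3 - <<'E'
from h import *
z=np.load("pics/top0.npz"); p,W=cloud("top",z["p"],z["d"])
hsv=cv2.cvtColor(p,cv2.COLOR_RGB2HSV)
def show(n,c,r,lo,hi,mask=None):
    m=sel(W,c,r,lo,hi)
    if mask is not None: m&=mask
    P=W[m]; print(n,len(P),"mean",np.round(P.mean(0)*1000),"zmax",round(P[:,2].max()*1000),"rect",rect(P)); return P
for n,c in dict(g1=(.448,.17),g2=(.461,-.09),pink1=(.333,.237),pink2=(.618,-.308)).items():
    show(n,c,.045,.008,.08); m=sel(W,c,.03,.01,.08); print("   hsv",np.median(hsv[m],0))
for lo in(.008,.02,.03): show("lemon",(.458,.055),.05,lo,.07)
g=(hsv[...,0]>40)&(hsv[...,0]<80)&(hsv[...,1]>60)
show("glid flange",(.626,-.013),.12,.015,.034,g); show("glid crown",(.626,-.013),.12,.034,.048,g); show("glid bar",(.626,-.013),.06,.055,.075)
y=(hsv[...,0]>15)&(hsv[...,0]<35)&(hsv[...,1]>120)
show("llid",(.432,.367),.09,.015,.05,y);show("llid bar",(.432,.367),.06,.055,.075)
show("box rim",(.46,-.328),.12,.048,.062,~g); show("box clips",(.46,-.328),.12,.062,.09)
show("pot rim",(.644,.24),.08,.05,.06,~y); show("pot clips",(.644,.24),.1,.062,.09)
show("table",(.5,-.2),.03,-.02,.02)
c=p[150:345,165:520]; cv2.imwrite("pics/crop.png",cv2.resize(c,None,fx=2.2,fy=2.2,interpolation=3)[:,:,::-1])
E
```

```text
g1 482 mean [446. 168.  36.] zmax 58 rect ([448.8, 168.7], 55.5, 54.6, 83.3)
   hsv [ 11.  41. 158.]
g2 479 mean [456. -88.  36.] zmax 58 rect ([457.1, -90.0], 55.1, 54.0, -44.5)
   hsv [ 11.  40. 156.]
pink1 495 mean [332. 233.  36.] zmax 57 rect ([333.4, 234.5], 57.2, 53.4, 64.2)
   hsv [172. 112. 183.]
pink2 485 mean [ 611. -307.   35.] zmax 60 rect ([614.5, -309.6], 54.8, 54.2, 18.8)
   hsv [172. 112. 182.]
lemon 529 mean [455.  51.  41.] zmax 54 rect ([456.5, 50.7], 56.2, 55.7, -55.3)
lemon 528 mean [455.  51.  41.] zmax 54 rect ([456.5, 50.7], 56.2, 55.7, -55.3)
lemon 486 mean [455.  50.  42.] zmax 54 rect ([455.8, 50.3], 56.3, 53.6, -57.2)
glid flange 1537 mean [622.  -7.  28.] zmax 34 rect ([628.3, -9.7], 162.7, 136.4, -78.8)
glid crown 1864 mean [626. -10.  39.] zmax 48 rect ([621.2, -6.9], 150.8, 126.9, -78.0)
glid bar 223 mean [627. -10.  62.] zmax 71 rect ([627.9, -10.3], 61.6, 19.6, -77.7)
llid 2620 mean [430. 364.  34.] zmax 50 rect ([431.4, 366.6], 134.1, 133.9, 41.5)
llid bar 238 mean [431. 366.  62.] zmax 69 rect ([431.9, 365.9], 61.3, 18.7, -85.1)
box rim 586 mean [ 461. -334.   53.] zmax 62 rect ([462.4, -329.8], 164.5, 137.0, 78.9)
box clips 315 mean [ 464. -341.   72.] zmax 83 rect ([461.2, -328.3], 157.4, 132.7, -62.1)
pot rim 336 mean [647. 242.  54.] zmax 60 rect ([643.5, 238.2], 129.8, 129.2, 44.3)
pot clips 294 mean [653. 242.  72.] zmax 83 rect ([644.4, 239.4], 127.1, 125.0, 37.8)
table 531 mean [ 500. -200.   -1.] zmax 9 rect ([499.8, -199.9], 58.9, 57.7, -0.3)
```

View pics/crop.png

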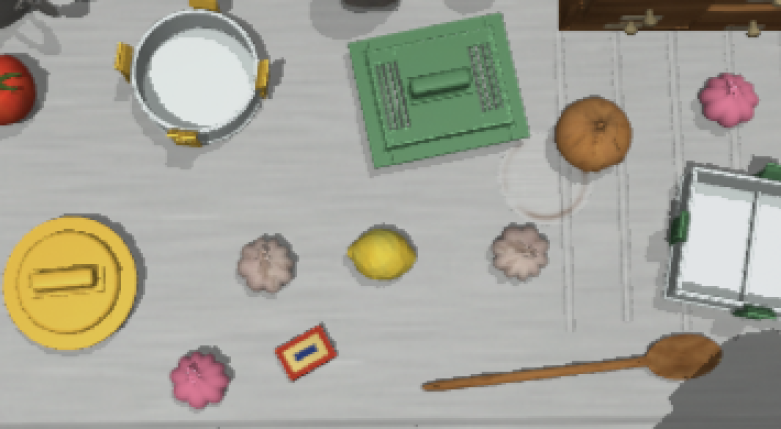

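The close crop confirms two pale, pinkish-white bulbs at (267,265) and (520,250), matching the description. The saturated pink bulbs at (200,378) and (728,99) are the look-alikes. Heights come out right: garlic 58, lemon 54, bars ~64 and rims ~56. Next I'll refine the box, pot and lemon fits and make the first pick.

```bash
cat >> h.py <<'E'
def R(yaw):
    y=np.array([np.cos(yaw),np.sin(yaw),0]); z=np.array([0,0,-1.]); return np.stack([np.cross(y,z),y,z],1)
def go(x,y,z,deg):
    q0=np.array(env.sense()["joint_positions"]); best=None
    for k in(0,180,-180):
        q=solver.inverse_kinematics([x,y,z],R(np.radians(deg+k)))
        if q is not None:
            c=np.abs(np.array(q)-q0).max()
            if best is None or c<best[0]: best=(c,deg+k)
    env.reach([x,y,z],R(np.radians(best[1])))
def z_to(z,rate=.15):
    p=np.array(env.sense()["ee_pos"],float); p[2]=z; env.movel(p,rate=rate)
def st(msg=""):
    s=env.sense(); print(msg,"t%.1f"%s["t"],"ee",np.round(s["ee_pos"],4),"F",np.round(s["wrist_force"],1),"w%.4f"%s["gripper_width"],"g%.1f"%s["grasp_force"]); return s
def pick(x,y,deg,z,sq,up=.2):
    go(x,y,up,deg); effector.release(); z_to(z+.05,.3); z_to(z,.1); effector.grasp(sq); st("grip"); z_to(up,.25); st("lift")
E
cat > meas.py <<'E'
from h import *
from scipy.optimize import least_squares
z=np.load("pics/top0.npz"); s=np.load("pics/scene0.npz")
for n,f in(("top",z),("scene",s)):
    p,W=cloud(n,f["p"],f["d"]); hsv=cv2.cvtColor(p,cv2.COLOR_RGB2HSV)
    low=hsv[...,1]<60
    P=W[sel(W,(.4615,-.329),.12,.046,.060)&low][:,:2]
    def fr(q):
        c,sn=np.cos(q[2]),np.sin(q[2]); d=P-q[:2]; l=np.abs(np.stack([c*d[:,0]+sn*d[:,1],-sn*d[:,0]+c*d[:,1]],1))-[.0625,.0765]
        return np.where(l.max(1)>0,np.hypot(*np.maximum(l,0).T),l.max(1))
    r=least_squares(fr,[.4615,-.329,-.19],loss="soft_l1",f_scale=.002); print(n,"box",r.x.round(4),np.degrees(r.x[2]).round(1),len(P),np.abs(r.fun).mean())
    P=W[sel(W,(.644,.24),.08,.046,.060)&low][:,:2]
    r=least_squares(lambda q:np.hypot(*(P-q).T)-.062,[.644,.24],loss="soft_l1",f_scale=.002); print(n,"pot",r.x.round(4),len(P),np.abs(r.fun).mean())
    y=(hsv[...,0]>18)&(hsv[...,0]<35)&(hsv[...,1]>110)
    i=viewer.camera_info(n);K=np.array(i["intrinsics"]);v,u=np.mgrid[:480,:640]
    ray=np.stack([(u-K[0,2])/K[0,0],-(v-K[1,2])/K[1,1],-np.ones_like(u,float)],-1)@np.array(i["rotation"]).T
    e=np.array(i["eye"]); Q=e+ray*((.026-e[2])/ray[...,2])[...,None]
    m=y&(np.hypot(Q[...,0]-.458,Q[...,1]-.055)<.06); print(n,"lemon",m.sum(),rect(Q[m]),Q[m].mean(0).round(3))
    w,V=np.linalg.eigh(np.cov(Q[m][:,:2].T)); print(np.degrees(np.arctan2(V[1,1],V[0,1])).round(1),np.sqrt(w)*4)
E
python3 meas.py
python3 - <<'E'
from h import *
pick(.459,-.090,17,.012,12); st()
E
```

```text
top box [ 0.46   -0.3274 -0.1935] -11.1 622 0.0014554899729244993
top pot [0.6435 0.2385] 392 0.0013454033034708574
top lemon 516 ([456.3, 50.6], 56.8, 53.9, 44.2) [0.457 0.051 0.026]
83.4 [0.0504688  0.06561258]
scene box [ 0.4587 -0.3246 -0.1963] -11.2 408 0.002708395053059038
scene pot [0.6429 0.24  ] 379 0.0018260505334322386
scene lemon 461 ([457.0, 51.1], 97.5, 57.2, -44.6) [0.456 0.053 0.026]
140.7 [0.05953841 0.09909444]
grip t5.2 ee [ 0.4596 -0.0905  0.0121] F [-2.  -0.2  2.6] w0.0406 g10.2
lift t6.1 ee [ 0.4587 -0.0904  0.1988] F [ 0.1 -0.3 -1. ] w0.0006 g0.0
 t6.1 ee [ 0.4587 -0.0904  0.1988] F [ 0.1 -0.3 -1. ] w0.0006 g0.0
```

The grip slipped: it closed to 40 mm and then to 0. I'll look before retrying.

Run:
```python
from h import *
go(.40,-.30,.25,17)
p,W=cloud("top"); cv2.imwrite("pics/top1.png",cv2.resize(p[200:330,240:480],None,fx=3,fy=3,interpolation=3)[:,:,::-1])
for o in tip_of("top","garlic_a"): print(np.round(o["at"],3),o["score"])
for c in((.448,.169),(.459,-.09)):
    m=sel(W,c,.07,.01,.09); P=W[m]; print(len(P),P.mean(0).round(3),P[:,2].max(),rect(P))
    m=sel(W,c,.07,.045,.09); P=W[m]; print(len(P),P.mean(0).round(3))
```

```text
[ 0.333  0.239 -0.002] 0.8
[ 0.451  0.169 -0.   ] 0.77
[ 0.616 -0.311  0.002] 0.68
482 [0.446 0.168 0.036] 0.061502937495208965 ([448.7, 168.9], 55.5, 54.4, 82.4)
53 [0.449 0.169 0.049]
477 [ 0.456 -0.088  0.036] 0.05844606872323754 ([456.9, -89.1], 57.8, 52.2, 87.5)
53 [ 0.458 -0.092  0.049]
```

View pics/top1.png

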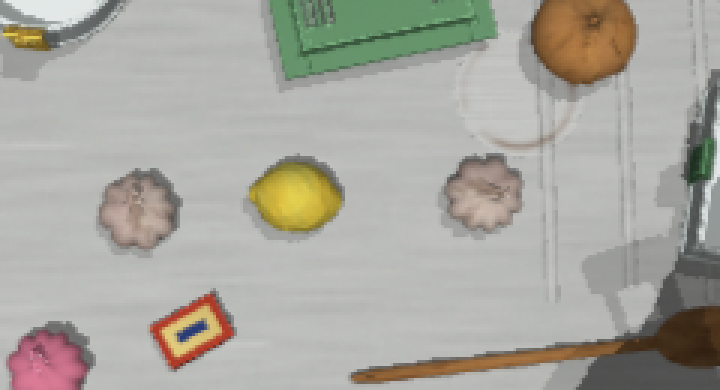

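The garlic at (484,193) is still upright, essentially where it was; nothing else has moved. The pads closed too high on it and slid up, so I'll check its radius profile and grip lower.

Run:
```python
from h import *
p,W=cloud("scene")
for W,c in((W,(.458,-.0905)),(cloud("top")[1],(.458,-.0905)),(cloud("top")[1],(.4495,.169))):
    m=sel(W,c,.05,.004,.09); P=W[m]; r=np.hypot(*(P[:,:2]-c).T)*1000; z=P[:,2]*1000
    print([(k,np.percentile(r[(z>=k)&(z<k+5)],[50,90]).round().tolist()) for k in range(5,60,5) if ((z>=k)&(z<k+5)).sum()>3])
def close(z,sq):
    z_to(z,.15); effector.grasp(sq); st("z%.3f"%z); env.pause(.3); st()
go(.458,-.0905,.2,17); effector.release(); z_to(.06,.3); close(.006,8)
```

```text
[(5, [24.0, 25.0]), (10, [27.0, 30.0]), (15, [28.0, 32.0]), (20, [28.0, 32.0]), (25, [27.0, 30.0]), (30, [23.0, 27.0]), (35, [17.0, 23.0]), (40, [11.0, 15.0]), (45, [6.0, 9.0]), (50, [8.0, 11.0])]
[(5, [44.0, 48.0]), (15, [30.0, 30.0]), (20, [27.0, 29.0]), (25, [26.0, 28.0]), (30, [23.0, 26.0]), (35, [18.0, 22.0]), (40, [12.0, 18.0]), (45, [7.0, 9.0]), (50, [6.0, 10.0]), (55, [11.0, 13.0])]
[(5, [46.0, 47.0]), (20, [29.0, 31.0]), (25, [26.0, 29.0]), (30, [23.0, 26.0]), (35, [18.0, 23.0]), (40, [12.0, 17.0]), (45, [6.0, 12.0]), (50, [7.0, 10.0]), (55, [9.0, 11.0])]
z0.006 t11.4 ee [ 0.4587 -0.0903  0.0061] F [-0.8 -0.1  2. ] w0.0496 g7.2
 t11.7 ee [ 0.4587 -0.0903  0.0061] F [-0.4 -0.3  4.2] w0.0500 g7.4
```

Run:
```python
from h import *
effector.release(); z_to(.003,.1); effector.grasp(12); st(); env.pause(.2); st("hold"); z_to(.05,.1); st("lift"); z_to(.2,.2); st()
```

```text
t13.4 ee [ 0.4587 -0.0902  0.003 ] F [0.  0.  0.1] w0.0519 g11.8
hold t13.6 ee [ 0.4587 -0.0902  0.003 ] F [-0.2 -0.1  0.4] w0.0519 g11.8
lift t14.2 ee [ 0.4584 -0.0904  0.0499] F [-0.9  0.2 -0.6] w0.0522 g11.8
 t15.1 ee [ 0.4575 -0.0903  0.1988] F [-0.6 -0.2 -1.3] w0.0519 g11.8
```

```bash
cat >> h.py <<'E'
BOX=np.array([.460,-.327]); BY=np.array([np.sin(np.radians(11.1)),np.cos(np.radians(11.1))])
def place_g(s):
    x,y=BOX+s*.0385*BY; go(x,y,.2,13); z_to(.09,.3); st("above"); z_to(.0075,.08); st("down"); effector.release(); st("open"); z_to(.1,.15); st("out"); z_to(.2,.3)
E
python3 - <<'E'
from h import *
place_g(-1)
p,W=cloud("wrist") if 0 else viewer.read_camera("wrist"); cv2.imwrite("pics/w1.png",p[:,:,::-1])
E
```

```text
above t16.7 ee [ 0.4547 -0.3614  0.0909] F [ 0.4  0.8 -0.6] w0.0517 g11.8
down t17.9 ee [ 0.4552 -0.3617  0.008 ] F [ 0.4 -0.2 -0.2] w0.0519 g11.8
open t18.6 ee [ 0.4547 -0.3614  0.0075] F [-0.  -0.1  1.1] w0.0923 g0.0
out t19.3 ee [ 0.4541 -0.3611  0.0993] F [ 0.2  0.1 -0.3] w0.0918 g0.0
```

View pics/w1.png

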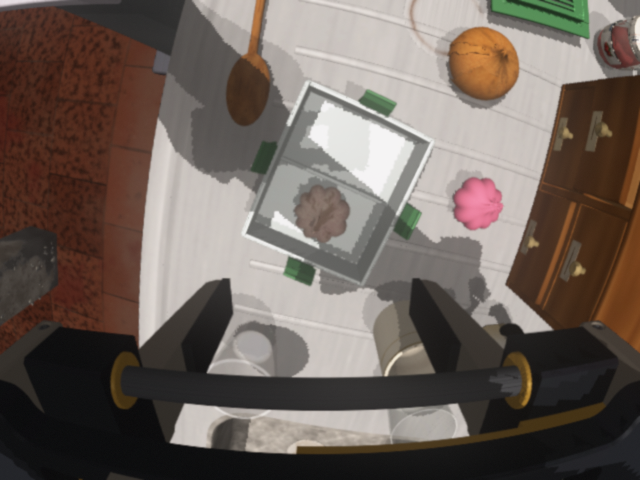

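The bulb stands upright in its bay at (322,213), and the release was force-free. z_to was freezing lag error of about 3 mm, so I'll have it use the commanded xy from now on. Next is the second bulb.

```bash
cat >> h.py <<'E'
_go=go; T=[None]
def go(x,y,z,deg): T[0]=(x,y); _go(x,y,z,deg); env.pause(.15)
def z_to(z,rate=.15):
    p=env.sense()["ee_pos"]; x,y=T[0] or p[:2]; env.movel([x,y,z],rate=rate)
E
python3 - <<'E'
from h import *
pick(.4495,.169,-20,.003,12); place_g(1); st()
E
```

```text
grip t24.1 ee [0.4495 0.169  0.003 ] F [-0.7  0.  -0.2] w0.0535 g11.9
lift t25.1 ee [0.4487 0.1683 0.1988] F [-0.5  0.  -1.1] w0.0537 g11.8
above t27.4 ee [ 0.4683 -0.2887  0.0907] F [ 0.1 -0.6 -0.2] w0.0533 g11.8
down t28.6 ee [ 0.4679 -0.2894  0.008 ] F [ 0.5 -0.2 -0.4] w0.0533 g11.8
open t29.3 ee [ 0.4674 -0.2892  0.0075] F [ 0.5 -0.5  0.1] w0.0917 g0.0
out t30.1 ee [ 0.4667 -0.2892  0.0994] F [-0.2 -0.   0.1] w0.0919 g0.0
 t30.6 ee [ 0.4671 -0.2893  0.1998] F [ 0.  -0.1  0.3] w0.0920 g0.0
```

Run:
```python
from h import *
pick(.4575,.053,-6,.0055,12)
go(.6435,.239,.2,90); z_to(.1,.3); st("above"); z_to(.0095,.08); st("down"); effector.release(); st("open"); env.pause(.2); st(); z_to(.1,.1); st("out"); z_to(.22,.3)
p,_=viewer.read_camera("wrist"); cv2.imwrite("pics/w2.png",p[:,:,::-1])
```

```text
grip t34.2 ee [0.4576 0.053  0.0055] F [ 0.3 -1.2  0.4] w0.0499 g11.9
lift t35.1 ee [0.4565 0.0525 0.1988] F [-0.  -1.1 -1.3] w0.0500 g11.9
above t36.8 ee [0.6438 0.239  0.1011] F [-0.4 -0.2  0.1] w0.0495 g11.9
down t38.1 ee [0.6438 0.2393 0.0102] F [ 1.2  0.6 -0.2] w0.0498 g11.9
open t38.8 ee [0.6435 0.2399 0.0096] F [ 0.3  3.9 -0.3] w0.0910 g11.7
 t39.0 ee [0.6435 0.2399 0.0096] F [ 2.   3.8 -1.6] w0.0911 g11.6
out t40.1 ee [0.6432 0.2386 0.0992] F [-0.5  0.1 -0.1] w0.0921 g0.0
```

View pics/w2.png

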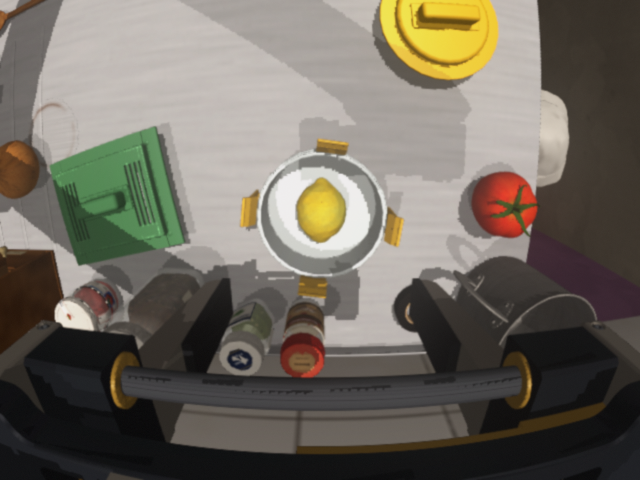

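The lemon lies centred in the pot at (322,210). The green lid sits near the jars at the back, so I'll check clearance there and re-measure both lids.

Run:
```python
from h import *
go(.45,.05,.35,12)
for n in("top","scene"):
    p,W=cloud(n); hsv=cv2.cvtColor(p,cv2.COLOR_RGB2HSV)
    for lo,hi in((.05,.1),(.1,.13),(.13,.3)):
        m=(W[...,2]>lo)&(W[...,2]<hi)&(W[...,0]>.66)&(W[...,0]<.85)&(abs(W[...,1]-.02)<.14); P=W[m]
        for y0 in np.arange(-.12,.16,.02):
            Q=P[(P[:,1]>=y0)&(P[:,1]<y0+.02)]
            if len(Q)>4: print(n,lo,"y%.2f"%y0,"xmin",np.percentile(Q[:,0],5).round(3),"zmax",Q[:,2].max().round(3),end="; ")
        print()
    for c in((.6275,-.0105),(.432,.366)):
        print(rect(W[sel(W,c,.06,.056,.072)]), np.median(W[sel(W,c,.02,.05,.08)][:,2]))
```

```text
top 0.05 y-0.12 xmin 0.831 zmax 0.1; top 0.05 y-0.10 xmin 0.744 zmax 0.099; top 0.05 y-0.08 xmin 0.734 zmax 0.1; top 0.05 y-0.06 xmin 0.735 zmax 0.1; top 0.05 y-0.04 xmin 0.744 zmax 0.1; top 0.05 y-0.02 xmin 0.831 zmax 0.099; top 0.05 y0.00 xmin 0.83 zmax 0.099; top 0.05 y0.02 xmin 0.721 zmax 0.1; top 0.05 y0.04 xmin 0.718 zmax 0.1; top 0.05 y0.06 xmin 0.718 zmax 0.1; top 0.05 y0.08 xmin 0.721 zmax 0.1; top 0.05 y0.10 xmin 0.831 zmax 0.099; top 0.05 y0.12 xmin 0.768 zmax 0.1; top 0.05 y0.14 xmin 0.76 zmax 0.1; 
top 0.1 y-0.12 xmin 0.83 zmax 0.13; top 0.1 y-0.10 xmin 0.831 zmax 0.13; top 0.1 y-0.08 xmin 0.831 zmax 0.13; top 0.1 y-0.06 xmin 0.83 zmax 0.13; top 0.1 y-0.04 xmin 0.831 zmax 0.129; top 0.1 y-0.02 xmin 0.831 zmax 0.128; top 0.1 y0.00 xmin 0.831 zmax 0.13; top 0.1 y0.02 xmin 0.721 zmax 0.13; top 0.1 y0.04 xmin 0.718 zmax 0.13; top 0.1 y0.06 xmin 0.718 zmax 0.13; top 0.1 y0.08 xmin 0.721 zmax 0.13; top 0.1 y0.10 xmin 0.831 zmax 0.13; top 0.1 y0.12 xmin 0.831 zmax 0.129; top 0.1 y0.14 xmin 0.772 zmax 0.13; 
top 0.13 y-0.12 xmin 0.831 zmax 0.299; top 0.13 y-0.10 xmin 0.831 zmax 
[... 1498 characters left out ...]
9 zmax 0.129; 
scene 0.13 y-0.12 xmin 0.828 zmax 0.3; scene 0.13 y-0.10 xmin 0.828 zmax 0.3; scene 0.13 y-0.08 xmin 0.828 zmax 0.3; scene 0.13 y-0.06 xmin 0.829 zmax 0.3; scene 0.13 y-0.04 xmin 0.828 zmax 0.3; scene 0.13 y-0.02 xmin 0.828 zmax 0.299; scene 0.13 y0.00 xmin 0.828 zmax 0.3; scene 0.13 y0.02 xmin 0.737 zmax 0.3; scene 0.13 y0.04 xmin 0.722 zmax 0.3; scene 0.13 y0.06 xmin 0.721 zmax 0.3; scene 0.13 y0.08 xmin 0.732 zmax 0.3; scene 0.13 y0.10 xmin 0.828 zmax 0.3; scene 0.13 y0.12 xmin 0.828 zmax 0.3; scene 0.13 y0.14 xmin 0.829 zmax 0.299; 
([627.5, -9.9], 63.3, 23.1, -76.2) 0.05949685417670225
([431.0, 367.9], 60.0, 22.0, -84.1) 0.060322670942608236
  return _methods._mean(a, axis=axis, dtype=dtype,
  ret = ret.dtype.type(ret / rcount)
```

```bash
cat >> h.py <<'E'
def go2(x,y,z,deg,ks=(0,180,-180)):
    q0=np.array(env.sense()["joint_positions"]); best=None
    for k in ks:
        q=solver.inverse_kinematics([x,y,z],R(np.radians(deg+k)))
        if q is not None and (best is None or np.abs(np.array(q)-q0).max()<best[0]): best=(np.abs(np.array(q)-q0).max(),k)
    T[0]=(x,y); env.reach([x,y,z],R(np.radians(deg+best[1]))); env.pause(.15); return best[1]
def down_until(z0,z1,f,dz=.001):
    z_to(z0,.15); env.pause(.15); b=env.sense()["wrist_force"][2]; tr=[]
    z=z0
    while z>z1:
        z-=dz; z_to(z,.05); s=env.sense(); tr.append((round(z,4),round(s["wrist_force"][2]-b,1)))
        if s["wrist_force"][2]-b>f: break
    print(tr); return z
E
python3 - <<'E'
from h import *
a=np.radians(11.7); off=-.010
c=np.array([.6277,-.0101])+off*np.array([-np.sin(a),np.cos(a)])
k=go2(*c,.22,11.7); st(); effector.release(); z_to(.11,.2); z_to(.043,.1); st("at"); effector.grasp(25); st("grip"); z_to(.06,.08); st(); z_to(.22,.2)
b=np.radians(-11.1); d=BOX+off*np.array([-np.sin(b),np.cos(b)])
print(k,d); k2=go2(*d,.22,-11.1,(k,)); z_to(.15,.2); st("over")
p,_=viewer.read_camera("scene"); cv2.imwrite("pics/s3.png",cv2.resize(p[80:280,330:570],None,fx=3,fy=3)[:,:,::-1])
E
```

```text
t43.2 ee [ 0.6298 -0.0197  0.2218] F [ 0.2  0.2 -0.3] w0.0918 g0.0
at t44.9 ee [ 0.6301 -0.0195  0.0432] F [-0.1  0.   0.3] w0.0921 g0.0
grip t46.2 ee [ 0.6297 -0.0199  0.043 ] F [0.9 0.1 0. ] w0.0006 g0.0
 t46.6 ee [ 0.6303 -0.0199  0.061 ] F [-0.6  0.1  0.4] w0.0005 g0.0
0 [ 0.45807478 -0.33681293]
over t49.6 ee [ 0.4588 -0.3363  0.1504] F [ 1.  -0.9  0.5] w0.0003 g0.0
```

View pics/s3.png

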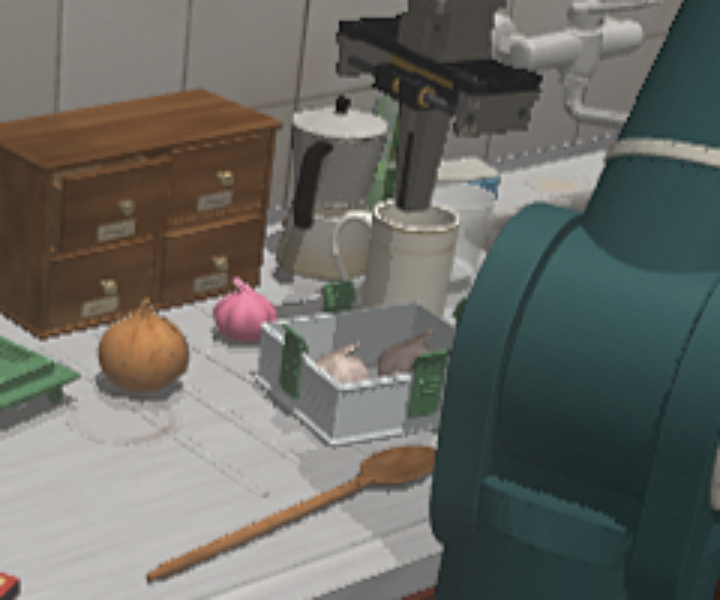

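The fingers shut at 0, so the bar was not held. The picture shows both bulbs standing in the box at (343,363) and (405,350), with the green lid still at the left edge. I'll look at the lid from above.

Run:
```python
from h import *
z_to(.25,.3); st()
p,W=cloud("top"); cv2.imwrite("pics/t4.png",cv2.resize(p[140:240,300:450],None,fx=5,fy=5,interpolation=3)[:,:,::-1])
hsv=cv2.cvtColor(p,cv2.COLOR_RGB2HSV)
c=(.6277,-.0101)
for lo,hi in((.018,.034),(.034,.048),(.05,.075)): 
    P=W[sel(W,c,.12,lo,hi)&(W[...,1]>-.13)]; print(len(P),rect(P), np.median(P[:,2]))
P=W[sel(W,c,.035,.045,.08)]; print(np.percentile(P[:,2],[5,50,95]))
```

```text
t50.1 ee [ 0.4601 -0.3372  0.2524] F [-0.2 -0.1 -0.3] w0.0006 g0.0
1732 ([650.1, -6.2], 181.4, 164.7, 10.8) 0.02749455349042773
2063 ([655.6, -3.2], 171.4, 156.2, 14.9) 0.038606909729619554
379 ([687.1, -17.8], 132.9, 126.2, 25.1) 0.06148016617287366
[0.04754983 0.06137667 0.06543022]
```

View pics/t4.png

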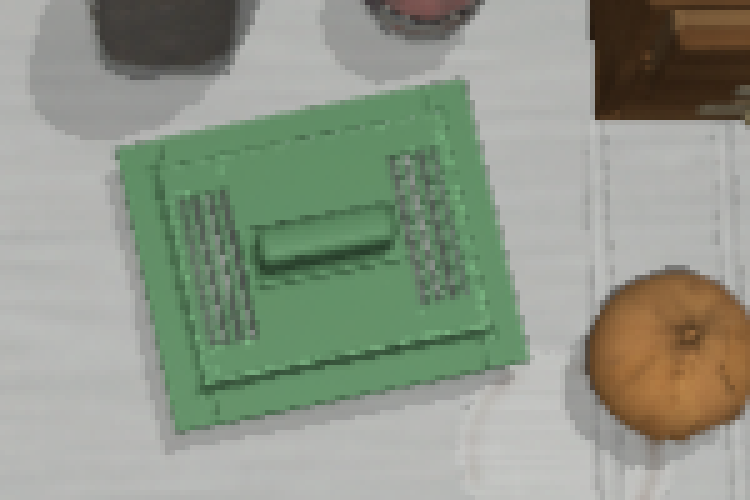

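The lid hasn't moved; its corners at (118,148) and (528,362) match the first image to within 1 px. I'll retry lower and with a gentler grip, and take pictures in place if it fails.

```bash
cat > lidpick.py <<'E'
from h import *
a=np.radians(11.7); off=-.005
c=np.array([.6277,-.0101])+off*np.array([-np.sin(a),np.cos(a)])
k=go2(*c,.2,11.7); effector.release(); z_to(.09,.3); z_to(.0415,.1); st("at"); effector.grasp(12); s=st("grip"); print(k)
p,_=viewer.read_camera("scene"); cv2.imwrite("pics/s5.png",cv2.resize(p[120:270,230:430],None,fx=4,fy=4,interpolation=3)[:,:,::-1])
if s["gripper_width"]>.012: z_to(.06,.08); st("lift")
E
python3 lidpick.py
```

```text
at t54.2 ee [ 0.6287 -0.0147  0.0413] F [ 0.8 -0.   0.8] w0.0918 g0.0
grip t55.5 ee [ 0.6288 -0.015   0.0415] F [-0.4 -0.3  0.3] w0.0004 g0.1
0
```

View pics/s5.png

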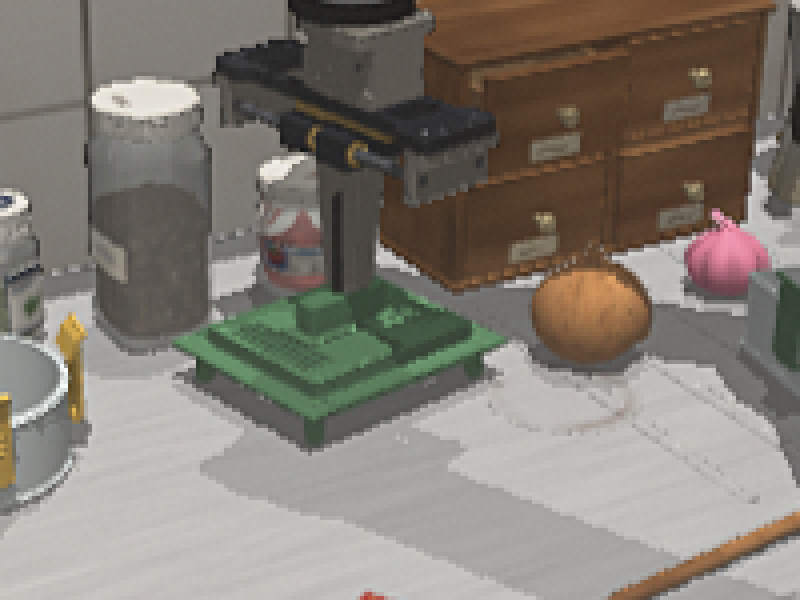

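The fingers are shut at (350,285), over the bar's position, with nothing between them. I need to know whether they are above, beside or inside the bar, so I'll check the depth.

Run:
```python
from h import *
s=st(); print(np.round(s["tcp_rot"],3).tolist(), np.round(s["moment"],2))
a=np.radians(11.7)
for n in("scene","top"):
    p,W=cloud(n); hsv=cv2.cvtColor(p,cv2.COLOR_RGB2HSV); g=(hsv[...,0]>40)&(hsv[...,0]<80)&(hsv[...,1]>60)
    d=W[...,:2]-[.6277,-.0101]; lx=d[...,0]*np.cos(a)+d[...,1]*np.sin(a); ly=-d[...,0]*np.sin(a)+d[...,1]*np.cos(a)
    near=(abs(lx)<.06)&(abs(ly)<.06)&(W[...,2]<.13)
    for nm,m in(("bar",near&g&(W[...,2]>.05)),("finger",near&~g&(W[...,2]>.043))):
        if m.sum()>3: print(n,nm,m.sum(),"lx",np.percentile(lx[m],[3,97]).round(3),"ly",np.percentile(ly[m],[3,97]).round(3),"z",np.percentile(W[m][:,2],[1,5,95]).round(3))
```

```text
t55.6 ee [ 0.6288 -0.015   0.0415] F [ 0.4 -0.6  0.5] w0.0003 g0.1
[[-0.203, 0.979, 0.0], [0.979, 0.203, 0.0], [0.0, 0.0, -1.0]] [-0.06 -0.13  0.07]
scene bar 69 lx [-0.01   0.008] ly [-0.024  0.032] z [0.05  0.051 0.062]
scene finger 446 lx [-0.02   0.013] ly [-0.019  0.031] z [0.044 0.046 0.126]
top bar 63 lx [-0.008  0.009] ly [0.015 0.031] z [0.05  0.053 0.066]
top finger 4 lx [-0.008 -0.007] ly [0.008 0.052] z [0.044 0.045 0.062]
```

Run:
```python
from h import *
a=np.radians(11.7)
T[0]=(.6288,-.0150); z_to(.075,.15); st("up")
print(down_until(.070,.050,5,.002)); st("touch")
z_to(.08,.2); effector.release(); st()
p,_=viewer.read_camera("wrist"); cv2.imwrite("pics/w6.png",p[:,:,::-1])
```

```text
up t56.1 ee [ 0.6292 -0.0152  0.0755] F [-0.5 -1.4  0. ] w0.0005 g0.0
[(0.068, np.float64(-1.3)), (0.066, np.float64(-1.1)), (0.064, np.float64(-0.8)), (0.062, np.float64(-1.3)), (0.06, np.float64(-0.3)), (0.058, np.float64(-0.3)), (0.056, np.float64(-0.1)), (0.054, np.float64(-1.4)), (0.052, np.float64(-1.0)), (0.05, np.float64(-0.2))]
0.04999999999999999
touch t59.0 ee [ 0.6287 -0.015   0.0498] F [ 0.3 -0.1  0.6] w0.0006 g0.0
 t60.6 ee [ 0.6288 -0.015   0.08  ] F [ 0.3 -0.1  0.9] w0.0919 g0.0
```

View pics/w6.png

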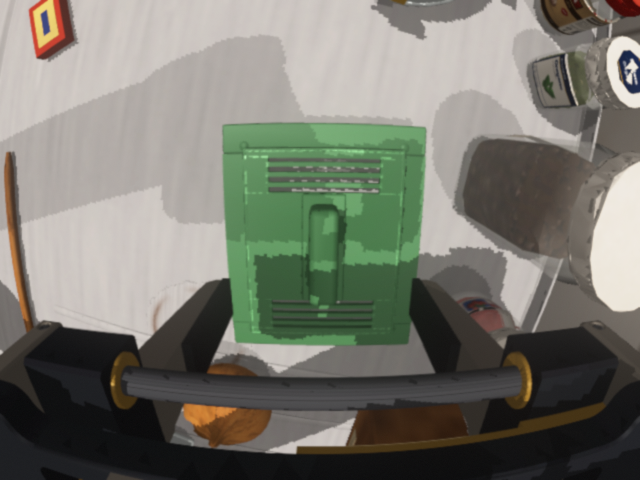

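The shut fingers reached z=0.050 over the bar with no force. The garlic widths (40, 50 and 52 mm at TCP z 12, 6 and 3 mm) also match the bulb's radius about 20 mm above the TCP. So the effective fingertip sits about 20 mm higher than the reported TCP. I'll descend lower under a force guard, then grip.

Run:
```python
from h import *
T[0]=(.6287,-.0150); z=down_until(.045,.026,4,.003); st("at"); effector.grasp(20); s=st("grip")
if s["gripper_width"]>.01: z_to(z+.02,.08); st("lift")
```

```text
[(0.042, np.float64(-0.7)), (0.039, np.float64(0.0)), (0.036, np.float64(0.1)), (0.033, np.float64(0.4)), (0.03, np.float64(-0.0)), (0.027, np.float64(-0.1)), (0.024, np.float64(-1.1))]
at t63.0 ee [ 0.6285 -0.015   0.0238] F [ 0.9  1.  -1. ] w0.0917 g0.0
grip t64.1 ee [ 0.6288 -0.0149  0.024 ] F [ 0.2  0.2 -0.3] w0.0176 g20.0
lift t64.5 ee [ 0.6291 -0.0151  0.0448] F [-0.7  0.2 -1.7] w0.0178 g20.0
```

It's held, at 17.6 mm wide. The grip sits at TCP = lid origin + 24 mm. Carrying it to the box now.

Run:
```python
from h import *
T[0]=(.6287,-.0150); z_to(.19,.3)
b=np.radians(-11.1); d=BOX-.005*np.array([-np.sin(b),np.cos(b)])
go2(*d,.19,-11.1,(0,)); env.pause(.2); st("over"); z_to(.11,.2)
down_until(.088,.068,5,.002); st("rest")
p,_=viewer.read_camera("scene"); cv2.imwrite("pics/s7.png",cv2.resize(p[120:280,380:540],None,fx=3.7,fy=3.7,interpolation=3)[:,:,::-1])
```

```text
over t66.8 ee [ 0.4594 -0.3314  0.19  ] F [-0.3 -0.2 -1.8] w0.0180 g20.0
[(0.086, np.float64(-0.3)), (0.084, np.float64(-0.2)), (0.082, np.float64(-1.2)), (0.08, np.float64(-0.2)), (0.078, np.float64(0.2)), (0.076, np.float64(0.1)), (0.074, np.float64(-0.9)), (0.072, np.float64(-0.9)), (0.07, np.float64(0.4)), (0.068, np.float64(1.4))]
rest t70.3 ee [ 0.4593 -0.332   0.0681] F [ 1.1 -1.   0.4] w0.0179 g20.0
```

View pics/s7.png

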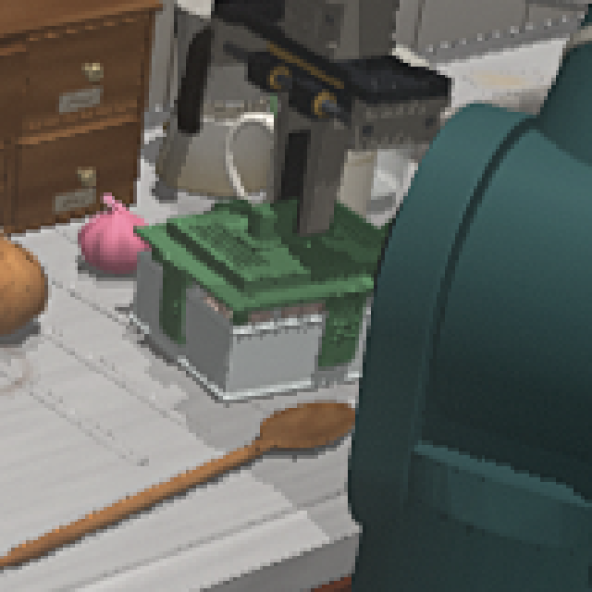

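The lid sits level on the box with its feet in the mouth, from corner (140,230) to (375,280), and the clips outside. I'll release, then press the bar's centre with shut fingers.

```bash
cat >> h.py <<'E'
def press(c,deg,k,z0=.094,z1=.066):
    z_to(.14,.3); effector.grasp(20); go2(*c,.14,deg,(k,)); down_until(z0,z1,32,.002); st("pressed"); z_to(.15,.3); st("off")
E
python3 - <<'E'
from h import *
b=np.radians(-11.1); d=BOX-.005*np.array([-np.sin(b),np.cos(b)]); T[0]=tuple(d)
effector.release(); st("open"); press(BOX,-11.1,0)
p,W=cloud("top"); P=W[sel(W,BOX,.03,.075,.13)]; print("bar z",np.percentile(P[:,2],[50,90]),rect(P))
E
```

```text
open t71.5 ee [ 0.459  -0.3319  0.068 ] F [ 0.1 -0.6 -0.4] w0.0918 g0.0
[(0.092, np.float64(-0.7)), (0.09, np.float64(-1.3)), (0.088, np.float64(-0.1)), (0.086, np.float64(0.4)), (0.084, np.float64(2.2)), (0.082, np.float64(2.9)), (0.08, np.float64(6.0)), (0.078, np.float64(1.6)), (0.076, np.float64(-0.8)), (0.074, np.float64(0.1)), (0.072, np.float64(14.0)), (0.07, np.float64(29.4)), (0.068, np.float64(45.4))]
pressed t77.5 ee [ 0.4598 -0.327   0.0733] F [-15.    6.3  45.7] w0.0004 g22.7
off t78.0 ee [ 0.4602 -0.3275  0.1509] F [-0.6  0.2 -0.4] w0.0003 g0.0
bar z [0.0929765  0.09658096] ([461.4, -327.4], 59.4, 40.6, 77.8)
```

The lid clicked: force rose to 6 N, dropped, then hit the rigid rim. The bar top is at 0.0966, as expected. Now the yellow lid.

Run:
```python
from h import *
POT=(.6435,.2398)
k=go2(.4315,.3668,.16,4.5); effector.release(); z_to(.06,.3); z_to(.025,.1); st("at"); effector.grasp(20); s=st("grip"); print(k)
if s["gripper_width"]>.01:
    z_to(.05,.1); st("lift"); z_to(.19,.3); go2(*POT,.19,4.5,(k,)); env.pause(.15); z_to(.1,.2); down_until(.084,.069,6,.003); st("rest")
    p,_=viewer.read_camera("scene"); cv2.imwrite("pics/s8.png",cv2.resize(p[150:280,150:310],None,fx=4,fy=4,interpolation=3)[:,:,::-1])
```

```text
at t83.0 ee [0.4312 0.3668 0.0247] F [-0.1  0.1  0.3] w0.0915 g0.0
grip t84.1 ee [0.4315 0.3668 0.025 ] F [-0.4 -0.  -0.2] w0.0180 g20.0
0
lift t84.5 ee [0.4321 0.3671 0.051 ] F [-0.6 -0.1 -1.3] w0.0178 g20.0
[(0.081, np.float64(0.2)), (0.078, np.float64(0.8)), (0.075, np.float64(0.1)), (0.072, np.float64(0.9)), (0.069, np.float64(1.7))]
rest t88.6 ee [0.6438 0.2399 0.0691] F [ 2.4 -0.4  0. ] w0.0174 g20.0
```

View pics/s8.png

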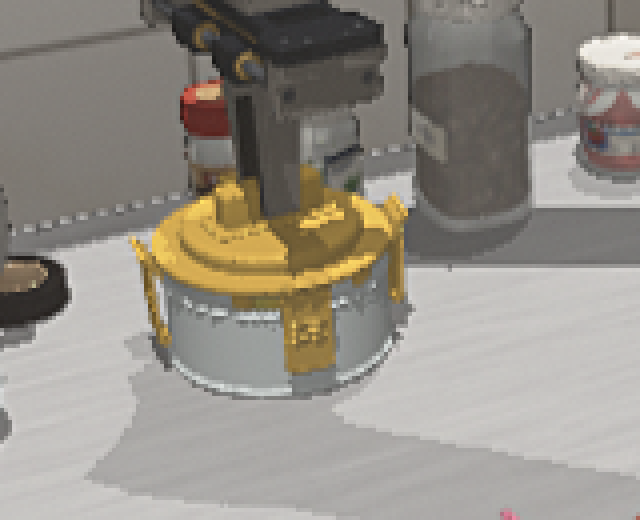

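The yellow lid sits level on the pot at (275,240), with the clips at (148,290), (310,330) and (398,240) outside its edge. Releasing and pressing.

Run:
```python
from h import *
POT=(.6435,.2398); T[0]=POT
effector.release(); press(POT,4.5,0); z_to(.25,.3); go2(.45,.05,.33,4.5)
for n in("top","scene"):
    p,W=cloud(n); cv2.imwrite(f"pics/{n}9.png",p[:,:,::-1])
    hsv=cv2.cvtColor(p,cv2.COLOR_RGB2HSV)
    for c in(BOX,np.array(POT)):
        P=W[sel(W,c,.03,.085,.13)]; print(n,"bar z",np.percentile(P[:,2],[50,90]).round(4))
        Q=W[sel(W,c,.058,.06,.08)&~sel(W,c,.035,0,1)]; A=np.c_[Q[:,:2]-c,np.ones(len(Q))]; print(" crown plane slope,z",np.linalg.lstsq(A,Q[:,2],rcond=None)[0].round(3))
top=cv2.imread("pics/top9.png")[140:320,180:560]; cv2.imwrite("pics/fin.png",cv2.resize(top,None,fx=2.1,fy=2.1,interpolation=3))
st()
```

```text
[(0.092, np.float64(-0.6)), (0.09, np.float64(-0.3)), (0.088, np.float64(1.2)), (0.086, np.float64(0.8)), (0.084, np.float64(2.1)), (0.082, np.float64(3.7)), (0.08, np.float64(5.0)), (0.078, np.float64(3.7)), (0.076, np.float64(-0.1)), (0.074, np.float64(1.1)), (0.072, np.float64(10.6)), (0.07, np.float64(19.8)), (0.068, np.float64(30.7)), (0.066, np.float64(40.4))]
pressed t96.1 ee [0.6431 0.2401 0.0734] F [-15.2  -9.8  40.3] w0.0005 g20.3
off t96.5 ee [0.6439 0.2398 0.151 ] F [-1.1 -0.9 -0.1] w0.0003 g0.0
top bar z [0.0933 0.0969]
 crown plane slope,z [0.004 0.    0.07 ]
top bar z [0.0937 0.0973]
 crown plane slope,z [ 0.016 -0.011  0.069]
scene bar z [0.0916 0.0938]
 crown plane slope,z [ 0.008 -0.001  0.069]
scene bar z [0.0921 0.0947]
 crown plane slope,z [ 0.041 -0.021  0.069]
 t98.3 ee [0.4503 0.0507 0.3299] F [-0.5 -0.4  0.4] w0.0006 g0.0
```

View pics/scene9.png

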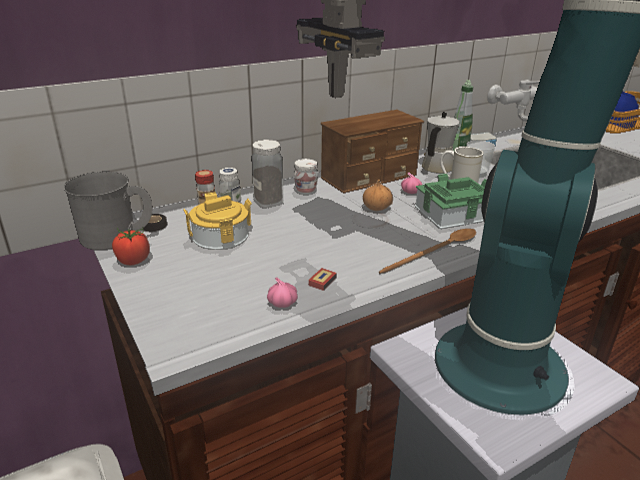

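Run:
```python
import cv2,numpy as np
p=cv2.imread("pics/scene9.png"); a=cv2.resize(p[180:260,170:270],None,fx=4,fy=4,interpolation=3); b=cv2.resize(p[160:240,400:500],None,fx=4,fy=4,interpolation=3)
cv2.imwrite("pics/f2.png",np.hstack([a,b]))
```

```text
(no output)
```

View pics/f2.png

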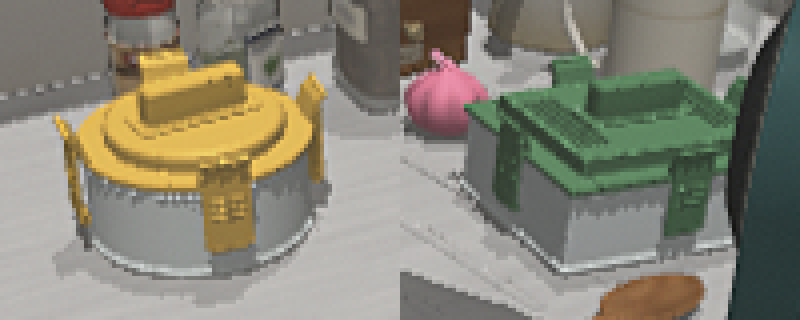

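Both flanges lie flat on their rims. All four clips stand over the yellow lid's edge, at (70,150), (225,170), (312,110) and (160,65). The clips visible on the green lid, at (505,130), (690,170), (572,68) and (738,90), do too. The onion and tomato haven't moved, so I'm handing in.

```bash
python3 -c "
from station import workorder; print(workorder.finish_job())"
```

```text
the job is handed in; nothing more can be done
None
```

I handed the job in at about 98 s of the 128 s limit: one garlic bulb is in each bay, the lemon is in the pot, both lids clicked home level with their clips snapped over, and the onion and tomato are where they were; I have not seen the verdict.

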